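Re-rack the stamp desk in reverse order

TASK

Move the date stamp, glue stick, seal and eraser from the wooden rack to the empty metal rack, in reverse order: the one next to the wooden rack's tall end block goes to the place farthest from the metal rack's tall end block, and so on along the row. Set each in the middle of its place, upright (the eraser lying flat, as it was), and leave everything standing still.

Things in the scene. Friction and masses are not known exactly. Their poses are not given: they have to be found in the camera images.
- rack_old: Brown wooden rack, fixed, full, with four white tiles. Board 70 (x) x 292 (y) x 8 mm; origin on the desk under the row's middle; row along y. Tall end block (50 mm high) at y 136..150 mm, on the robot's left; low rail (14 mm high) at y -142..-136. Ridges 4 mm wide, 5 mm high at y -68, 0, 68 part four places, centres x 0, y 102 (by the tall block), 34, -34, -102. Undersides on the tiles: z 11 mm.
- rack_new: Dark grey metal rack, fixed, empty at the start; same shape, size, axes, tall end block (+y end, robot's left), ridges and place centres as rack_old, but without tiles: flat grey pads 50 mm square show the middles of its places. A thing standing in it has its underside at z 8 mm. It is nearer to the robot than the wooden rack, or beyond it. Both are open along their long sides.
- date_stamp: Self-inking date stamp with a red top and black foot, 60 mm high, upright, about 50 g. Its solid top (z 40 to 60 mm) is 32 mm in its x and 48 mm in its y; grasp across x. It does not give when held by the sides. Its y lies within 0.15 rad of the row. Loose; starts on its tile, on any of the wooden rack's four places. Origin at the centre of its underside, z up.
- glue_stick: Upright yellow and blue round glue stick, 26 mm diameter, 92 mm high, about 35 g. Loose; starts on its tile, on any of the wooden rack's four places. Origin at the centre of its underside, z up.
- seal: Slim upright brown round personal seal, 15 mm diameter, 56 mm high, about 18 g. Loose; starts on its tile, on any of the wooden rack's four places. Origin at the centre of its underside, z up.
- eraser: Blue and white block eraser lying flat, 22 (x) x 44 (y) x 13 mm high, about 16 g; grasp across x. Its y lies within 0.15 rad of the row. Loose; starts on its tile, on any of the wooden rack's four places. Origin at the centre of its underside, z up.
- tile_date_stamp: Fixed white square plate 56 x 56 x 3 mm with a dark silhouette, on the wooden rack, axes as the rack's; origin at the centre of its underside. It marks the starting place of the date stamp, which stands on it at the start; it stays there. Which of the four places it has varies.
- tile_glue_stick: Fixed white square plate 56 x 56 x 3 mm with a dark silhouette, on the wooden rack, axes as the rack's; origin at the centre of its underside. It marks the starting place of the glue stick, which stands on it at the start; it stays there. Which of the four places it has varies.
- tile_seal: Fixed white square plate 56 x 56 x 3 mm with a dark silhouette, on the wooden rack, axes as the rack's; origin at the centre of its underside. It marks the starting place of the seal, which stands on it at the start; it stays there. Which of the four places it has varies.
- tile_eraser: Fixed white square plate 56 x 56 x 3 mm with a dark silhouette, on the wooden rack, axes as the rack's; origin at the centre of its underside. It marks the starting place of the eraser, which stands on it at the start; it stays there. Which of the four places it has varies.
There are look-alikes about, which are no part of the job. Leave any pink or turquoise look-alike of the eraser alone.

How it is judged:
At the end, for the whole second after the job is handed in: All four stand on the metal rack in reverse order (n-th from the wooden rack's tall block is n-th from the metal rack's low end), each within 14 mm of its place's middle along and across, underside within 5 mm of the board, upright (eraser flat) within 0.12 rad, at rest (((y of tile_date_stamp in the frame of rack_old between 0.082 and 0.122 m and y of date_stamp in the frame of rack_new between -0.116 and -0.088 m) or (y of tile_date_stamp in the frame of rack_old between 0.014 and 0.054 m and y of date_stamp in the frame of rack_new between -0.048 and -0.02 m) or (y of tile_date_stamp in the frame of rack_old between -0.054 and -0.014 m and y of date_stamp in the frame of rack_new between 0.02 and 0.048 m) or (y of tile_date_stamp in the frame of rack_old between -0.122 and -0.082 m and y of date_stamp in the frame of rack_new between 0.088 and 0.116 m)) and x of date_stamp in the frame of rack_new between -0.014 and 0.014 m and z of date_stamp in the frame of rack_new between 0.003 and 0.013 m and angle between each of date_stamp, glue_stick, seal, eraser's own z axis and vertical below 0.12 rad and linear speed of each of date_stamp, glue_stick, seal, eraser below 0.01 m/s and angular speed of each of date_stamp, glue_stick, seal, eraser below 0.1 rad/s and ((y of tile_glue_stick in the frame of rack_old between 0.082 and 0.122 m and y of glue_stick in the frame of rack_new between -0.116 and -0.088 m) or (y of tile_glue_stick in the frame of rack_old between 0.014 and 0.054 m and y of glue_stick in the frame of rack_new between -0.048 and -0.02 m) or (y of tile_glue_stick in the frame of rack_old between -0.054 and -0.014 m and y of glue_stick in the frame of rack_new between 0.02 and 0.048 m) or (y of tile_glue_stick in the frame of rack_old between -0.122 and -0.082 m and y of glue_stick in the frame of rack_new between 0.088 and 0.116 m)) and x of glue_stick in the frame of rack_new between -0.014 and 0.014 m and z of glue_stick in the frame of rack_new between 0.003 and 0.013 m and ((y of tile_seal in the frame of rack_old between 0.082 and 0.122 m and y of seal in the frame of rack_new between -0.116 and -0.088 m) or (y of tile_seal in the frame of rack_old between 0.014 and 0.054 m and y of seal in the frame of rack_new between -0.048 and -0.02 m) or (y of tile_seal in the frame of rack_old between -0.054 and -0.014 m and y of seal in the frame of rack_new between 0.02 and 0.048 m) or (y of tile_seal in the frame of rack_old between -0.122 and -0.082 m and y of seal in the frame of rack_new between 0.088 and 0.116 m)) and x of seal in the frame of rack_new between -0.014 and 0.014 m and z of seal in the frame of rack_new between 0.003 and 0.013 m and ((y of tile_eraser in the frame of rack_old between 0.082 and 0.122 m and y of eraser in the frame of rack_new between -0.116 and -0.088 m) or (y of tile_eraser in the frame of rack_old between 0.014 and 0.054 m and y of eraser in the frame of rack_new between -0.048 and -0.02 m) or (y of tile_eraser in the frame of rack_old between -0.054 and -0.014 m and y of eraser in the frame of rack_new between 0.02 and 0.048 m) or (y of tile_eraser in the frame of rack_old between -0.122 and -0.082 m and y of eraser in the frame of rack_new between 0.088 and 0.116 m)) and x of eraser in the frame of rack_new between -0.014 and 0.014 m and z of eraser in the frame of rack_new between 0.003 and 0.013 m); the robot touches nothing.
It also fails if it takes over 112 s, if anything falls off the work surface, if the arm or the gripper's body presses on something with over 40 N, if the wrist force passes 120 N, or if a joint passes its speed limit or range.

ROBOT

A 6-joint arm with a two-finger parallel gripper is mounted at the origin on a cart in front of the work surface, level with it; the furniture and walls round the work are solid. World frame = base frame: x ahead of the robot, y to its left, z up, the work surface at z = 0. Lengths are in m, angles in rad, forces in N, time in s.
With the tool pointing down it reaches from about 0.35 to 0.975 m from the base axis. Payload 7.1 kg.
Tool frame: the origin (TCP) lies between the finger pads; the fingertips stand 17 mm ahead of it and the grasp point (between the pads) lies 2 mm behind it; z points along the fingers, y is the line along which they close (so a half turn about z gives the same grasp; the last joint's range is limited). The gripper opens to 88 mm and grips with 3 to 60 N. Pads are 20 mm wide; open, the fingers measure 115 mm over their backs; the gripper's body (75 mm by 178 mm) begins 61 mm behind the grasp point.
Start: joints at [-1.252, 0.423, 1.63, -0, 1.089, -0.019], TCP at [0.207, -0.59, 0.202] pointing down, gripper open.
Joint ranges: [-3, 3], [-0.9, 2.11], [0.09, 2.58], [-1.31, 4.45], [0.11, 2.69], [-2.54, 2.54]. Speed limits (rad/s): [2.39, 2.39, 3.01, 3.14, 3.14, 3.14].

INTERFACE

Orientations are given as a 3x3 rotation matrix whose columns are the frame's x, y, z axes.
In Python, from rig import manip gives the robot as it stands. Calls block until the motion is done:
- manip.move_ptp(position, orientation): joint-space move of the TCP to a pose.
- manip.move_straight(position, orientation=None, v=0.15): straight line of the TCP; orientation=None keeps the orientation; v is the mean speed in m/s.
- manip.move_j(angles): joint-space move.
- manip.set_gripper(opening, force=None): finger opening in m; force is the grip in N (None keeps the last); returns when the fingers have stopped.
- manip.wait(seconds).
- manip.solve_ik(position, orientation): joint angles nearest the present ones, or None.
- manip.read_state(): the state.
- manip.read_camera(name): name is "side" or "top"; returns the picture (480x640x3 uint8, red, green, blue); there is no depth.
- manip.get_calibration(name): a dict with "mtx" (3x3 intrinsics, pixels), "k1" (the pictures are not rectified: a ray, as slopes to the right and down, at radius r is drawn at 1 + k1 r^2 times it, then the intrinsics apply), "R" (3x3) and "t" (3): a world point X has camera coordinates R X + t. Camera axes: x right, y down, z forward; pixel columns grow to the right and rows downward; lengths in m; the calibration is good to about 2 mm. A picture is of the moment at which its call begins. get_calibration takes no time and is no camera call.
A pose or a line that the arm cannot do raises manip.IKError and nothing moves.
- manip.close_job(): hands the job in; it is judged then, once.
The state is a dict: "clock": time; "joints": joint angles; "joint_vel": joint speeds; "effort": joint torques, N m; "ee_pos": TCP position; "tool_rot": TCP orientation; "force": force on the tool from outside, world axes, zero at the start; "ft_torque": the same for the moment, N m; "width": finger opening in m; "grip_force": force on a finger pad.
Only numpy, scipy, OpenCV 4.12 (cv2) and the standard library are available. Lean on these libraries where they do the work, as an engineer would, in place of code of your own. Each camera call takes 0.05 s, during which the arm holds its last target. There are 200 camera calls.

## Working session

There is one attempt and no reset: what is moved stays moved. The work goes in short steps, each a Python script; the robot and the scene stay as the last script left them, time stands still between calls to the robot, and variables do not carry over. Pictures are saved under pics/ and viewed, at most 14 in all, crops included, and the job is handed in when it is done.

```bash
mkdir -p pics; ls; python3 - <<'E'
from rig import manip
import cv2
for n in("top","side"):
    cv2.imwrite(f"pics/{n}0.png",manip.read_camera(n)[...,::-1]); print(n,manip.get_calibration(n))
s=manip.read_state(); print(s["clock"],s["ee_pos"],s["tool_rot"])
E
```

```text
pics
top {'mtx': array([[503.1283488 ,   0.        , 313.42867574],
       [  0.        , 503.1283488 , 237.12284228],
       [  0.        ,   0.        ,   1.        ]]), 'k1': -0.11509315562566566, 'R': array([[-0.02446676, -0.99969681, -0.00276924],
       [-0.98580947,  0.02458687, -0.16605773],
       [ 0.16607547, -0.00133295, -0.98611215]]), 't': array([-0.06126441,  0.54589157,  0.86392657])}
side {'mtx': array([[579.46370361,   0.        , 331.6197445 ],
       [  0.        , 579.46370361, 234.30293203],
       [  0.        ,   0.        ,   1.        ]]), 'k1': -0.005692823692252322, 'R': array([[-0.883476  , -0.46801791,  0.02072189],
       [-0.26157151,  0.45610598, -0.85061606],
       [ 0.38865217, -0.75691913, -0.52537884]]), 't': array([0.45008598, 0.21833536, 0.71455504])}
0.1 [ 0.20701195 -0.58916735  0.2010807 ] [[ 9.43470033e-01  3.31457536e-01 -4.44785034e-04]
 [ 3.31457834e-01 -9.43469155e-01  1.28761954e-03]
 [ 7.15023854e-06 -1.36225793e-03 -9.99999072e-01]]
```

View pics/top0.png

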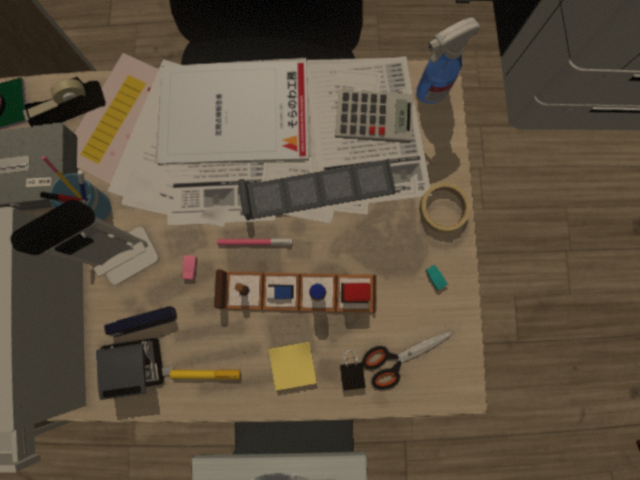

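View pics/side0.png

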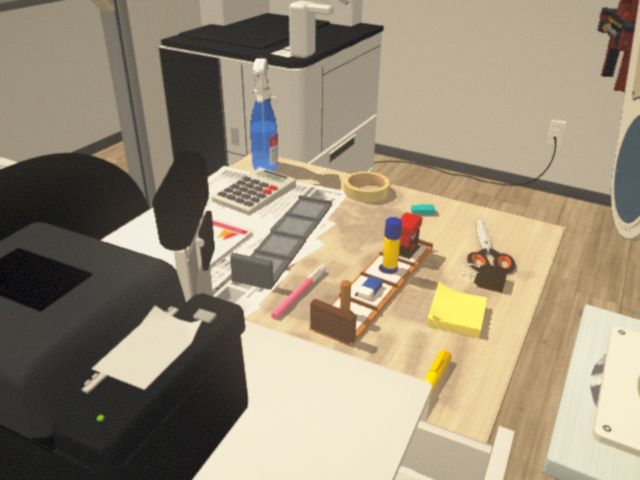

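The top view shows the metal rack (from (243,198) to (395,178)), beyond the wooden rack (from (221,290) to (375,294)). In both racks the tall block is on the left.

Wooden row, counted from the tall block:
- seal at (242,289)
- eraser at (281,292)
- glue stick at (317,291)
- date stamp at (356,292)

Look-alikes:
- pink eraser at (190,268) and turquoise eraser at (437,277): neither is mine
- the yellow knife at (205,375), the blue bottle and the brown tape are also not targets

The blue and white eraser at (281,292) is the one I want. I'll check it in a close crop.

```bash
cat > h.py <<'E'
import numpy as np, cv2
from rig import manip
C={n:manip.get_calibration(n) for n in("top","side")}
def ray(n,uv):
    c=C[n]; p=cv2.undistortPoints(np.float64(uv).reshape(-1,1,2),c["mtx"],np.array([c["k1"],0,0,0.])).reshape(-1,2)
    d=np.c_[p,np.ones(len(p))]@c["R"]; return -c["R"].T@c["t"],d/np.linalg.norm(d,axis=1)[:,None]
def plane(n,uv,z):
    o,d=ray(n,uv); return o+d*((z-o[2])/d[:,2])[:,None]
def tri(a,b):   # top pixel a, side pixel b -> point, gap
    (o1,d1),(o2,d2)=ray("top",a),ray("side",b); out=[]
    for u,v in zip(d1,d2):
        s=np.linalg.lstsq(np.c_[u,-v],o2-o1,rcond=None)[0]; p,q=o1+s[0]*u,o2+s[1]*v
        out.append(np.r_[(p+q)/2,np.linalg.norm(p-q)])
    return np.array(out)
E
python3 - <<'E'
import cv2,numpy as np
t=cv2.imread("pics/top0.png");s=cv2.imread("pics/side0.png")
a=cv2.resize(t[150:325,205:405],None,fx=4,fy=4,interpolation=cv2.INTER_CUBIC)[:600]
cv2.imwrite("pics/tc.png",cv2.resize(t[160:325,200:405],(745,600),interpolation=cv2.INTER_CUBIC))
cv2.imwrite("pics/sc.png",cv2.resize(s[185:350,220:440],(800,600),interpolation=cv2.INTER_CUBIC))
E
```

```text
(no output)
```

View pics/tc.png

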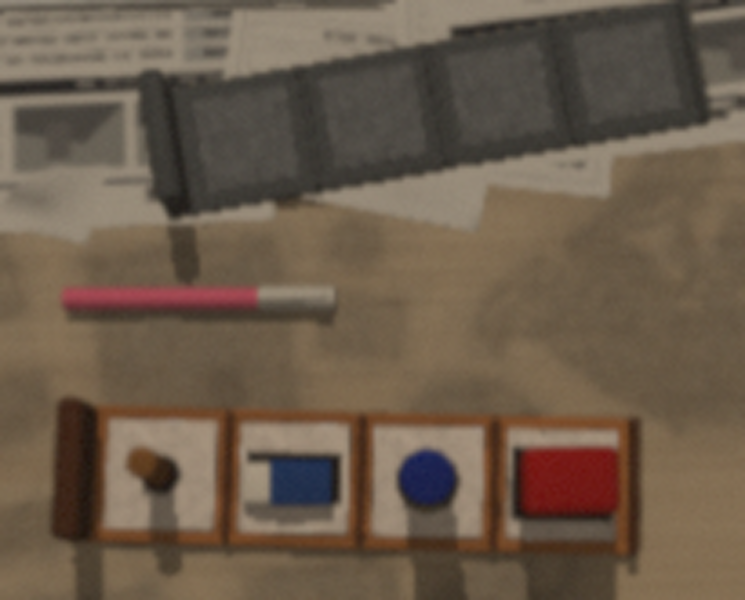

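View pics/sc.png

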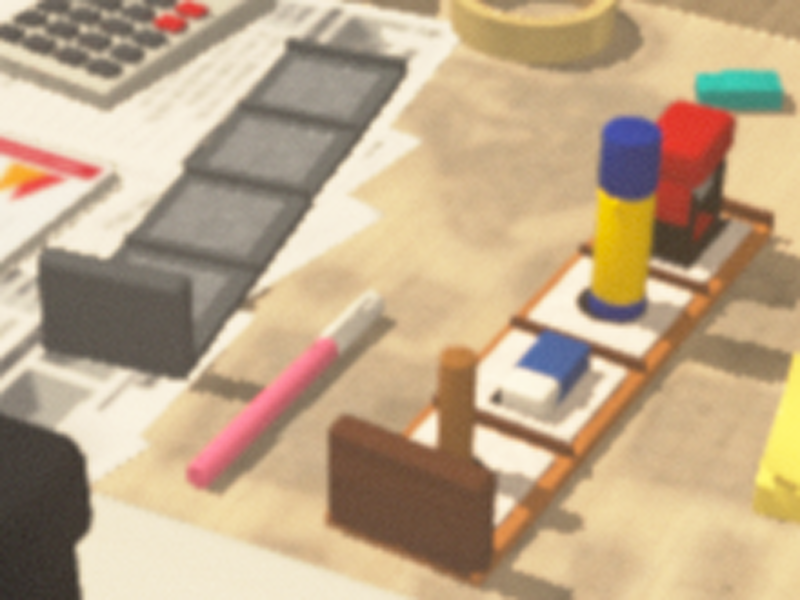

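The top crop confirms the blue and white eraser in the second place. The seal's top is at about full pixel (238.5,287), the glue top at (317.5,291) and the red top at (356.5,292). The side crop shows the same order. Next I'll measure with masks.

```bash
cat > meas.py <<'E'
from h import *
def blobs(n,img,roi,lo,hi,minA=10):
    x0,y0,x1,y1=roi; k=4
    c=cv2.resize(img[y0:y1,x0:x1],None,fx=k,fy=k,interpolation=cv2.INTER_CUBIC)
    m=cv2.inRange(cv2.cvtColor(c,cv2.COLOR_BGR2HSV),lo,hi); m=cv2.morphologyEx(m,cv2.MORPH_OPEN,np.ones((5,5)))
    cs=[q for q in cv2.findContours(m,cv2.RETR_EXTERNAL,cv2.CHAIN_APPROX_NONE)[0] if cv2.contourArea(q)>minA*k*k]
    return [(q.reshape(-1,2)+.5)/k-.5+[x0,y0] for q in sorted(cs,key=cv2.contourArea,reverse=True)]
def rect(n,uv,z):   # rectangle of a contour laid on plane z
    P=plane(n,uv,z)[:,:2]; (c,s,a)=cv2.minAreaRect(np.float32(P*1000)); return np.round(c,1),np.round(s,1),round(a,1)
E
python3 - <<'E'
from meas import *
t=cv2.imread("pics/top0.png");s=cv2.imread("pics/side0.png")
np.set_printoptions(precision=4,suppress=True)
st=blobs("top",t,(335,270,385,315),(0,150,90),(12,255,255)); print("stamp",[rect("top",b,.071) for b in st])
gl=blobs("top",t,(303,275,332,306),(110,130,60),(130,255,255)); print("glue",[rect("top",b,.103) for b in gl])
er=blobs("top",t,(266,278,298,305),(100,120,50),(130,255,255)); print("eraser blue",[rect("top",b,.024) for b in er])
for p in [(200+140/3.634,160+461/3.634)]: print("seal@.067",plane("top",p,.067))
# two-view heights (crop pixels)
T=np.array([[140,461],[427,478],[568,482],[303,481],[337,457],  [240,135],[372,110],[500,83],[630,66],[82,405],[155,75]])/3.634+[200,160]
S=np.array([[457,353],[631,132],[697,119],[557,355],[588,347], [200,278],[232,213],[280,147],[333,84],[334,420],[190,280]])/3.636+[220,185]
print(tri(T,S)); 
print("lamp",tri([[93,212],[52,228]],[[207,160],[180,200]]))
H=cv2.cvtColor(t,cv2.COLOR_BGR2HSV)
for p in [(266,195),(302,189),(285,190),(337,183),(375,178),(390,195),(250,160)]: print(p,H[p[1],p[0]])
E
```

```text
stamp [(array([ 442.2, -148.5]), array([48. , 30.2]), 88.1)]
glue [(array([443.7, -78.6]), array([22.5, 21.6]), 88.6)]
eraser blue [(array([448.6, -16.2]), array([27.5, 20. ]), 88.7)]
seal@.067 [[0.456  0.0579 0.067 ]]
[[ 0.4568  0.0581  0.0684  0.002 ]
 [ 0.444  -0.0788  0.1013  0.0027]
 [ 0.4399 -0.1462  0.0753  0.0015]
 [ 0.4472 -0.0175  0.0226  0.0003]
 [ 0.4507 -0.0372  0.015   0.0184]
 [ 0.6183  0.009   0.0227  0.0175]
 [ 0.6374 -0.0573  0.0122  0.0073]
 [ 0.6513 -0.125   0.0095  0.0071]
 [ 0.6593 -0.1939  0.01    0.0062]
 [ 0.4893  0.0914  0.0453  0.0074]
 [ 0.6242  0.0418  0.0479  0.0585]]
lamp [[0.5443 0.2215 0.2983 0.0025]
 [0.5268 0.2858 0.2858 0.0031]]
(266, 195) [15 33 78]
(302, 189) [15 31 81]
(285, 190) [ 9 33 54]
(337, 183) [12 32 80]
(375, 178) [17 29 79]
(390, 195) [ 17  48 133]
(250, 160) [ 21  47 103]
```

```bash
python3 - <<'E'
from meas import *
t=cv2.imread("pics/top0.png");s=cv2.imread("pics/side0.png")
np.set_printoptions(precision=4,suppress=True)
# pads: brighter grey cells inside the dark rack
poly=(np.array([[185,85],[690,5],[700,115],[190,210]])/3.634+[200,160]).astype(int)
g=t.copy(); k=np.zeros(t.shape[:2],np.uint8); cv2.fillPoly(k,[poly],255); g[k==0]=0
pads=blobs("top",g,(240,155,405,225),(0,0,68),(30,60,110),100); R=[rect("top",b,.008) for b in pads]; print(R)
sp=blobs("side",s,(250,190,345,275),(0,0,95),(180,40,150),60); print("side pads",[rect("side",b,.008) for b in sp])
m=lambda P,p:np.mean(p,0)
# eraser incl. white cap
x0=200;print("white L/blue R",plane("top",[[200+247/3.634,160+480/3.634],[200+270/3.634,160+480/3.634],[200+338/3.634,160+481/3.634]],.024))
print("seal base",plane("top",[[200+163/3.634,160+474/3.634]],.011))
wood=blobs("top",t,(215,265,385,320),(5,110,50),(20,255,160),40); print("wood",[rect("top",b,.008) for b in wood])
print("lampstem",tri([[143,243]],[[207,215]]))
v=t[292,262:302]; print(v.tolist())
E
```

```text
[(array([629.8,  11.8]), array([52.9, 52.6]), 8.8), (array([640.3, -55.5]), array([52.7, 52.5]), 8.9), (array([ 650.9, -122.9]), array([51.7, 52.8]), 8.7), (array([ 661.6, -189.9]), array([51.5, 52.1]), 8.9)]
side pads [(array([ 650.2, -112. ]), array([ 71.5, 281.3]), 8.9)]
white L/blue R [[ 0.4484  0.0105  0.024 ]
 [ 0.4481 -0.001   0.024 ]
 [ 0.4468 -0.0351  0.024 ]]
seal base [[0.4531 0.0546 0.011 ]]
wood [(array([448.8, -46.5]), array([282.5,  72.6]), 87.3), (array([458.6, 105.2]), array([13.3, 72.2]), 87.3)]
lampstem [[0.5388 0.1966 0.2135 0.0587]]
[[26, 40, 67], [28, 44, 73], [39, 64, 102], [62, 85, 116], [100, 118, 138], [114, 135, 149], [122, 142, 157], [120, 143, 157], [123, 143, 159], [123, 145, 159], [122, 143, 158], [118, 134, 147], [94, 89, 90], [81, 56, 46], [77, 47, 36], [76, 47, 32], [78, 50, 36], [76, 46, 31], [75, 46, 32], [77, 49, 35], [76, 46, 34], [77, 49, 35], [78, 50, 36], [77, 48, 33], [75, 47, 31], [77, 48, 34], [77, 49, 34], [76, 50, 36], [65, 43, 29], [42, 33, 33], [27, 31, 38], [64, 75, 86], [108, 127, 142], [110, 129, 149], [67, 88, 119], [31, 61, 100], [28, 49, 79], [24, 41, 68], [31, 52, 83], [44, 69, 104]]
```

Everything checks out:
- **Pads:** 68 mm spacing, yaw +9.0°, and two-view heights around 10 mm against 8 mm given.
- **Object tops:** 68, 101, 75 and 23 mm measured, against 67, 103, 71 and 24 mm given.
- **Targets:** seal to −102, eraser to −34, glue to +34, stamp to +102.

I'll move the glue stick first.

```bash
cat > act.py <<'E'
from h import *
N=np.array([[.6298,.0118],[.6403,-.0555],[.6509,-.1229],[.6616,-.1899]])  # metal places, tall end first
NY=np.deg2rad(8.9); F=.25
def rot(yaw):   # tool down, closing line along yaw; half turn nearest the present joints
    y=np.array([np.cos(yaw),np.sin(yaw),0]); z=np.array([0,0,-1.]); return np.c_[np.cross(y,z),y,z]
def go(p,yaw):
    q0=np.array(manip.read_state()["joints"]); c=[]
    for a in(yaw,yaw+np.pi):
        q=manip.solve_ik(p,rot(a))
        if q is not None: c.append((np.abs(np.array(q)-q0).max(),a))
    a=min(c)[1]; manip.move_ptp(p,rot(a)); return a
def st(m):
    s=manip.read_state(); print(m,round(s["clock"],1),np.round(s["ee_pos"],4),"w",round(s["width"],4),"g",np.round(s["grip_force"],1),"F",np.round(s["force"],1))
def pick(xy,yaw,z,opening,force):
    manip.set_gripper(opening); go([*xy,F-.07],yaw); manip.move_straight([*xy,z+.02],v=.15); manip.move_straight([*xy,z],v=.05)
    st("down"); manip.set_gripper(0,force); st("gripped"); manip.move_straight([*xy,F-.03],v=.15); st("lifted")
def place(i,z,opening):
    xy=N[i]; go([*xy,F-.03],NY); manip.move_straight([*xy,z+.02],v=.15); manip.move_straight([*xy,z],v=.04); st("placed")
    manip.wait(.2); manip.set_gripper(opening); manip.wait(.2); manip.move_straight([*xy,z+.03],v=.06); manip.move_straight([*xy,F-.03],v=.2); st("away")
E
python3 - <<'E'
from act import *
pick([.444,-.0787],np.deg2rad(-2),.068,.06,12)
E
```

```text
down 4.1 [ 0.4438 -0.0786  0.0678] w 0.06 g 0.0 F [ 0.2 -0.3 -0.6]
gripped 4.7 [ 0.4441 -0.0787  0.0681] w 0.0263 g 12.0 F [-0.7  0.6  1.5]
lifted 5.9 [ 0.4434 -0.0786  0.2192] w 0.0261 g 12.0 F [-0.1 -0.1  0. ]
```

```bash
python3 - <<'E'
from act import *
place(1,.066,.06)
pick([.441,-.148],np.deg2rad(-1.9),.060,.06,15)
cv2.imwrite("pics/top1.png",manip.read_camera("top")[...,::-1]);cv2.imwrite("pics/side1.png",manip.read_camera("side")[...,::-1])
E
```

```text
placed 8.4 [ 0.6402 -0.0555  0.0657] w 0.0263 g 12.0 F [-0.3 -0.5 -0.1]
away 10.9 [ 0.6394 -0.0554  0.2188] w 0.0598 g 0.0 F [0.4 1.2 0.2]
down 13.4 [ 0.4408 -0.148   0.0598] w 0.0598 g 0.0 F [0.2 1.4 0.8]
gripped 14.3 [ 0.441 -0.148  0.06 ] w 0.0007 g 0.0 F [-1.   0.2  0.2]
lifted 15.6 [ 0.4404 -0.1478  0.2192] w 0.0005 g 0.0 F [0.6 0.8 0.1]
```

View pics/side1.png

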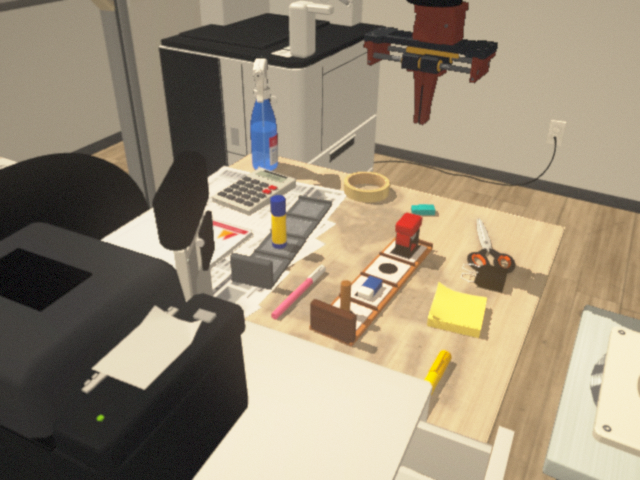

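The side view shows the glue stick standing upright in the metal rack at (279,222). The fingers closed on nothing, and the date stamp still stands at (407,235). I'll look closer to see why.

```bash
python3 - <<'E'
from meas import *
np.set_printoptions(precision=4,suppress=True)
t=cv2.imread("pics/top1.png");s=cv2.imread("pics/side1.png")
a=cv2.resize(t[235:325,310:430],(800,600),interpolation=cv2.INTER_CUBIC);b=cv2.resize(s[200:275,370:450],(640,600),interpolation=cv2.INTER_CUBIC)
cv2.imwrite("pics/c1.png",np.hstack([cv2.resize(a,(480,360)),cv2.resize(b,(320,360))]))
for im in (cv2.imread("pics/top0.png"),t):
    st=blobs("top",im,(335,270,395,315),(0,150,90),(12,255,255)); print([(rect("top",q,.071),q.min(0),q.max(0)) for q in st])
for im in (cv2.imread("pics/side0.png"),s):
    st=blobs("side",im,(385,200,440,275),(0,150,90),(12,255,255)); print([(q.min(0),q.max(0)) for q in st])
E
```

```text
[((array([ 442.2, -148.5]), array([48. , 30.2]), 88.1), array([343.625, 283.125]), array([371.375, 300.625]))]
[((array([ 433.6, -127.6]), array([5.2, 8.6]), 88.1), array([344.125, 294.625]), array([347.125, 299.625]))]
[(array([399.875, 212.625]), array([421.125, 246.625])), (array([410.625, 243.375]), array([415.125, 250.125]))]
[(array([394.875, 212.375]), array([420.875, 246.625])), (array([410.625, 243.375]), array([414.875, 249.125]))]
```

View pics/c1.png

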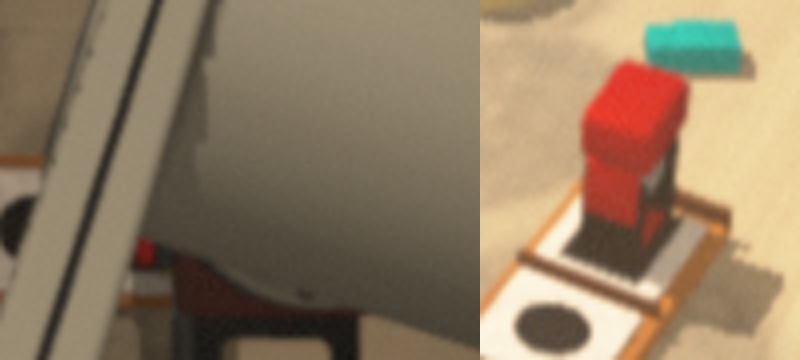

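```bash
python3 - <<'E'
from meas import *
s=manip.read_state(); print(s["ee_pos"],s["tool_rot"].round(3) if hasattr(s["tool_rot"],"round") else s["tool_rot"],s["width"],s["joints"])
def proj(n,X):
    c=C[n]; return cv2.projectPoints(np.float64(X).reshape(-1,1,3),cv2.Rodrigues(c["R"])[0],c["t"],c["mtx"],np.array([c["k1"],0,0,0.]))[0].reshape(-1,2).round(1)
p=np.array(s["ee_pos"]); print("tip",proj("side",[p-[0,0,.017],p]),"stamp top/base",proj("side",[[.441,-.148,.071],[.441,-.148,.011]]))
E
```

```text
[ 0.4404344  -0.14781612  0.21911693] [[ 0.033  0.999 -0.002]
 [ 0.999 -0.033  0.001]
 [ 0.001 -0.002 -1.   ]] 0.0004072048541883653 [-3.49401712e-01  1.62634220e-01  1.95518191e+00 -2.93674949e-05
  1.02553889e+00 -3.16193096e-01]
tip [[418.9 145.8]
 [420.  135.4]] stamp top/base [[410.8 219.3]
 [407.5 249.6]]
```

The fingertip appears at side (422,123), but the state puts it at (419,146). That makes the fingers about 35–40 mm higher than reported, so they missed the stamp and held the glue only near its top. I'll measure this offset.

```bash
python3 - <<'E'
from act import *
# park where both cameras see the fingertips, closed
go([.40,-.28,.12],0.); st("park")
for n in("top","side"): cv2.imwrite(f"pics/{n}2.png",manip.read_camera(n)[...,::-1])
t=cv2.imread("pics/top2.png");s=cv2.imread("pics/side2.png")
a=cv2.resize(t[150:390,240:560],(480,360));b=s[100:280,240:560]
cv2.imwrite("pics/c2.png",np.vstack([cv2.resize(t[150:350,220:540],(480,300)),cv2.resize(s[110:310,240:560],(480,300))]))
E
```

```text
park 16.4 [ 0.4002 -0.2797  0.1201] w 0.0004 g 0.0 F [-0.  -0.2  0.4]
```

View pics/c2.png

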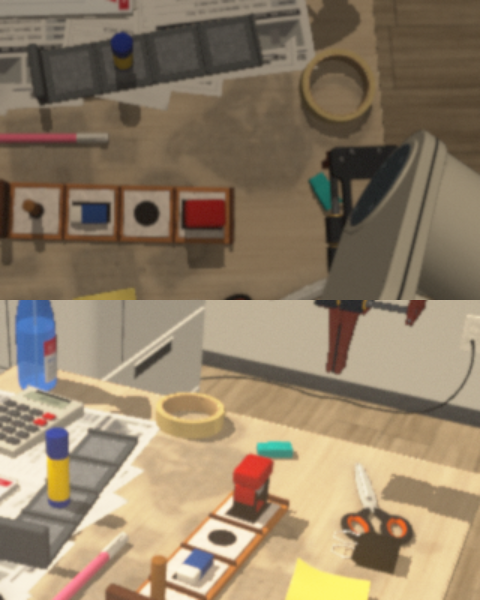

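The side crop shows one finger at about full (469,158) and another dark red part at (515,127). I need an enlarged view.

```bash
python3 - <<'E'
import cv2,numpy as np
s=cv2.imread("pics/side2.png");t=cv2.imread("pics/top2.png");s1=cv2.imread("pics/side1.png")
a=cv2.resize(s[30:180,400:550],(400,400),interpolation=cv2.INTER_CUBIC);b=cv2.resize(s1[0:150,350:500],(400,400),interpolation=cv2.INTER_CUBIC)
cv2.imwrite("pics/c3.png",np.hstack([a,b]))
E
```

```text
(no output)
```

View pics/c3.png

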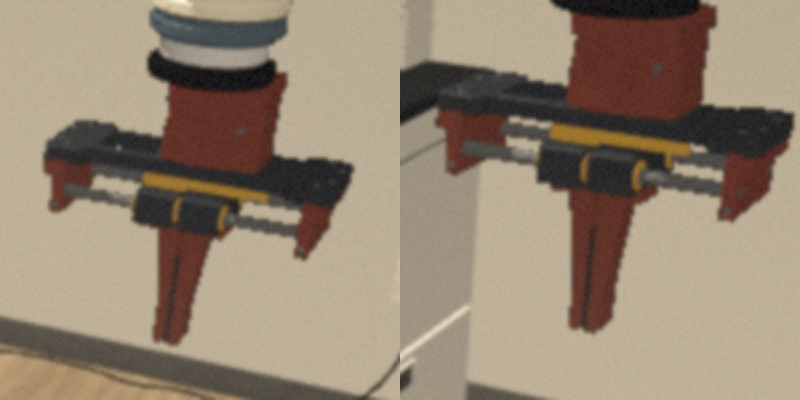

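```bash
python3 - <<'E'
from meas import *
np.set_printoptions(precision=4,suppress=True)
for uv,p in [((462.6,158.2),(.4002,-.2797,.1201)),((420.5,123.7),(.4404,-.1478,.2191))]:
    p=np.array(p)
    for h in(.017,0,-.02): print(p[2]-h,"->",plane("side",uv,p[2]-h)[0]-p)
    o,d=ray("side",uv); u=d[0]; v=np.array([0,0,-1.]); A=np.c_[u,-v]; q=np.linalg.lstsq(A,p-o,rcond=None)[0]; print("nearest on tool axis",o+q[0]*u-p)
# glue now
t=cv2.imread("pics/top2.png");s=cv2.imread("pics/side2.png")
g=blobs("top",t,(290,165,315,187),(108,110,40),(130,255,255)); print("glue top",[rect("top",b,.100) for b in g])
g=blobs("side",s,(265,190,295,250),(20,150,80),(35,255,255)); print("yellow side",[(b.min(0),b.max(0)) for b in g])
g=blobs("side",s,(265,190,295,213),(108,110,40),(130,255,255)); print("blue cap",[(b.min(0),b.max(0)) for b in g])
E
```

```text
0.1031 -> [ 0.0218 -0.0808 -0.017 ]
0.1201 -> [ 0.0125 -0.0424 -0.    ]
0.1401 -> [0.0016 0.0027 0.02  ]
nearest on tool axis [0.0021 0.0005 0.019 ]
0.2021 -> [ 0.0312 -0.0904 -0.017 ]
0.2191 -> [ 0.0169 -0.0472 -0.    ]
0.23909999999999998 -> [0.     0.0037 0.02  ]
nearest on tool axis [0.0011 0.0004 0.0187]
glue top [(array([638.7, -55. ]), array([23.4, 23.9]), 88.7)]
yellow side [(array([271.375, 215.375]), array([285.625, 243.125]))]
blue cap [(array([270.875, 195.375]), array([283.875, 204.875]))]
```

The xy agrees, but the fingertips sit 19 mm above the reported TCP instead of 17 mm below it. That is a 36 mm height offset. Before using it, I'll check that it doesn't change with the opening.

```bash
python3 - <<'E'
from act import *
manip.set_gripper(.05); s5=manip.read_camera("side")[...,::-1]
manip.move_straight([.40,-.28,.085],v=.1); s6=manip.read_camera("side")[...,::-1]; t6=manip.read_camera("top")[...,::-1]; st("low")
f=lambda s:cv2.resize(s[50:200,400:550],(400,400),interpolation=cv2.INTER_CUBIC)
cv2.imwrite("pics/c4.png",np.hstack([f(s5),f(s6)]))
c=C["side"]
for X in ([.425,-.28,.139],[.375,-.28,.139],[.425,-.28,.104],[.375,-.28,.104]): print(X,cv2.projectPoints(np.float64(X).reshape(1,1,3),cv2.Rodrigues(c["R"])[0],c["t"],c["mtx"],np.array([c["k1"],0,0,0.]))[0].ravel().round(1))
E
```

```text
low 18.0 [ 0.4004 -0.2802  0.0855] w 0.05 g 0.0 F [-0.1 -0.6  0.4]
[0.425, -0.28, 0.139] [450.2 155.4]
[0.375, -0.28, 0.139] [478.1 161.4]
[0.425, -0.28, 0.104] [447.7 173.4]
[0.375, -0.28, 0.104] [475.1 179.7]
```

View pics/c4.png

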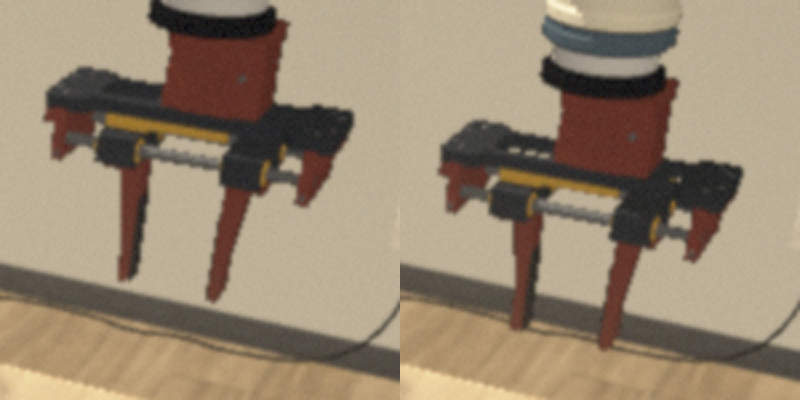

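The two fingertips are at (447.6,155) and (480.6,162), matching a prediction with the constant +36 mm offset (tips at reported z + 19 mm), open or closed, high or low. I'll apply it and retry the stamp.

```bash
sed -i 's/^def pick/D=.036  # real fingers stand this much higher than reported (measured)\ndef pick/; s/def pick(xy,yaw,z,opening,force):/&\n    z-=D/; s/def place(i,z,opening):/&\n    z-=D/' act.py
python3 - <<'E'
from act import *
pick([.441,-.148],np.deg2rad(-1.9),.062,.06,15)
if manip.read_state()["width"]>.025:
    place(0,.060,.055)
    pick([.455,.0565],np.deg2rad(-2),.048,.05,8)
    if manip.read_state()["width"]>.01: place(3,.046,.045)
E
```

```text
down 20.7 [ 0.4408 -0.1479  0.0257] w 0.0601 g 0.0 F [-0.1 -0.2  0.2]
gripped 21.3 [ 0.4411 -0.148   0.0261] w 0.033 g 14.9 F [-1.1 -0.3  0.7]
lifted 22.7 [ 0.4404 -0.1478  0.2192] w 0.0326 g 14.9 F [ 0.1  0.2 -0.2]
placed 25.7 [0.6297 0.0118 0.0238] w 0.0327 g 15.0 F [ 0.   0.1 -1.1]
away 28.2 [0.6289 0.0118 0.2187] w 0.055 g 0.0 F [-0.1  0.7 -0.5]
down 31.0 [0.4548 0.0565 0.0117] w 0.0501 g 0.0 F [ 0.9 -0.5 -0.5]
gripped 31.7 [0.4551 0.0565 0.0121] w 0.0149 g 8.0 F [-0.8 -0.1  2.1]
lifted 33.2 [0.4544 0.0565 0.2193] w 0.0154 g 8.0 F [0.3 0.5 0.4]
placed 36.5 [ 0.6615 -0.1899  0.0097] w 0.0152 g 8.0 F [-0.7 -0.5  0.4]
away 39.2 [ 0.6607 -0.1896  0.2185] w 0.0449 g 0.0 F [-0.2  0.4  0.4]
```

```bash
python3 - <<'E'
from act import *
xy=[.448,-.0105]
manip.set_gripper(.045); go([*xy,.18],np.deg2rad(-1.3)); manip.move_straight([*xy,.012],v=.15)
z=.001
for z in (.004,0,-.002,-.003,-.004):
    manip.move_straight([*xy,z],v=.04); f=manip.read_state()["force"]; 
    if f[2]>6: print("touch",z,f); break
st("down"); manip.set_gripper(0,10); st("gripped"); manip.move_straight([*xy,.22],v=.15); st("lifted")
for n in("top","side"): cv2.imwrite(f"pics/{n}3.png",manip.read_camera(n)[...,::-1])
E
```

```text
down 43.2 [ 0.448  -0.0105 -0.004 ] w 0.045 g 0.0 F [-0.3 -0.3  0.5]
gripped 43.6 [ 0.448  -0.0105 -0.004 ] w 0.0221 g 10.0 F [ 0.2 -0.7  0.1]
lifted 45.3 [ 0.4475 -0.0105  0.2193] w 0.0224 g 10.0 F [ 0.1 -0.2 -1.3]
```

View pics/side3.png

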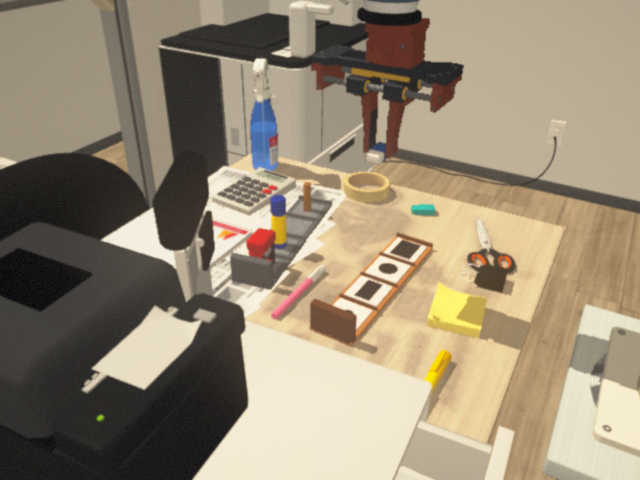

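The eraser hangs level in the fingers at (378,152). The stamp (260,245), glue (279,222) and seal (307,197) all stand upright in the metal rack. Now I'll place the eraser, move the arm clear and check.

```bash
python3 - <<'E'
from act import *
place(2,.030,.04)
go([.30,-.50,.22],0.); st("clear")
for n in("top","side"): cv2.imwrite(f"pics/{n}4.png",manip.read_camera(n)[...,::-1])
t=cv2.imread("pics/top4.png");s=cv2.imread("pics/side4.png")
cv2.imwrite("pics/c5.png",np.vstack([cv2.resize(t[155:230,230:410],(720,300),interpolation=cv2.INTER_CUBIC),cv2.resize(s[175:295,215:355],(350,300),interpolation=cv2.INTER_CUBIC).copy() if 0 else cv2.resize(s[180:300,180:468],(720,300),interpolation=cv2.INTER_CUBIC)]))
from meas import *
A=np.c_[[-np.sin(NY),np.cos(NY)]].ravel(); B=np.array([np.cos(NY),np.sin(NY)]); o=N.mean(0)
def loc(name,q,z):
    c,sz,a=rect("top",q,z); d=c/1000-o; print(name,"x,y in rack mm",(d@B*1000).round(1),(d@A*1000).round(1),sz,a)
for name,roi,lo,hi,z in [("stamp",(245,170,290,225),(0,150,60),(12,255,255),.068),("glue",(285,165,320,195),(108,110,40),(130,255,255),.100),("eraser",(322,165,358,205),(100,110,40),(130,255,255),.021),("seal",(355,155,405,205),(5,110,40),(18,255,255),.064)]:
    for q in blobs("top",t,roi,lo,hi,6): loc(name,q,z)
E
```

```text
placed 48.5 [ 0.6507 -0.1229 -0.0064] w 0.0222 g 10.0 F [ 0.1 -0.6  0.4]
away 51.2 [ 0.65   -0.1227  0.2186] w 0.0399 g 0.0 F [ 1.2 -1.1 -0.2]
clear 53.0 [ 0.3008 -0.4997  0.22  ] w 0.0399 g 0.0 F [-1.3 -0.4 -0.3]
stamp x,y in rack mm -4.8 102.8 [40.7 45.9] 9.7
glue x,y in rack mm -2.0 34.7 [24.1 23.9] 51.2
eraser x,y in rack mm -0.8 -39.4 [21.6 26.6] 8.7
seal x,y in rack mm -6.6 -96.1 [13.8 31. ] 69.7
```

View pics/c5.png

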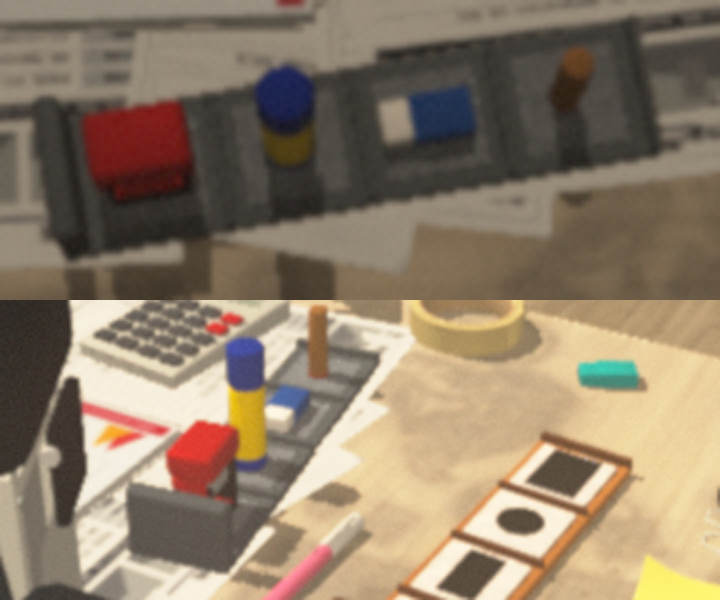

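All four stand upright in reverse order. From the tall block: stamp (135,145 in the crop), glue (288,115), eraser (425,115) and seal (572,80). Each measures within about 7 mm of its place's middle.

```bash
python3 -c "
from rig import manip
manip.wait(.5); print(manip.close_job())"
```

```text
the job is handed in; nothing more can be done
None
```

The job is handed in: the date stamp, glue stick, eraser and seal (in that order from the tall block) stand upright in reverse order on the metal rack, each within about 7 mm of its place's middle in the last picture, at about 54 s of 112 s; the first grab at the stamp missed because the fingers stand about 36 mm higher than reported, which I measured and corrected.

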